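# Open the sprung safety cap and discard a used stain vial

### The arm

A 7-joint arm with a two-finger parallel gripper is mounted at the origin on the work surface. World frame = base frame: x ahead of the robot, y to its left, z up, the work surface at z = 0. Lengths are in mm, angles in rad, forces in N, time in s.
With the tool pointing down it reaches from about 400 to 900 mm from the base axis. Payload 5.5 kg.
Tool frame: the origin (TCP) lies on the mounting face of the last link; the fingertips stand 173 mm ahead of it and the grasp point (between the pads) lies 155 mm ahead of it (manip.grip_point_offset is the distance from the TCP to the grasp point, in mm); z points along the fingers, x is the direction in which the jaws open and shut, and the axes are right-handed (so a half turn about z gives the same grasp; the last joint's range is limited). The gripper opens to 85 mm and grips with 20 to 120 N. Pads are 22 mm wide; open, the fingers measure 114 mm over their backs; the gripper's body (76 mm by 85 mm) begins 54 mm behind the grasp point. The pads swing forward as they close: fully open they stand 13 mm farther back than shut.
Start: joints at [1.41, 0.501, -0.427, 1.55, 0.221, 1.138, -0.21], TCP at [267.323, -592.482, 404.71] pointing down, gripper open.
Joint ranges: [-2.88, 2.88], [-0.31, 2.03], [-1.54, 1.56], [0.2, 2.42], [-1.41, 4.55], [0.19, 2.02], [-2.57, 2.57]. Speed limits (rad/s): [2.57, 2.57, 3.14, 3.14, 3.14, 3.14, 3.14].

### API

Orientations are given as a unit quaternion [w, x, y, z].
In Python, from cell import status, eyes, manip gives the robot as it stands.
- The arm moves only by the tool step_arm, never from a script. Its argument "plan" is a list of rows, each a list of 3 entries, a list of its own where there are three numbers: the shift along the tool's x, y, z in mm, then the turn about the tool's z in degrees, then the closure, from 0 (fully open) to 1 (shut). A call has exactly 8 rows; each row shifts and turns the commanded pose from where the row before left it, along the tool's axes as they then stand; what a row does not reach is not made up. A row lasts 1/10 s, in which the tool goes at most 50 mm and 8.59 degrees, less where a joint would pass 70% of its speed; a pose out of reach is approached as far as the arm can. A call with a gripper value outside its range is refused whole. The fingers move at their own pace and stop on an object; "squeeze" is the grip in N (left out, the last holds). Time passes only in rows, so rows that do not move let the fingers close, or fill a call up. It gives the time, the measured TCP pose, the force and the opening at its end, in the units of the state.
- status.read_state(): the state, without advancing time (a new reading comes with each control period).
- eyes.camera(name): name is "side" or "top" or "wrist"; returns (picture, depth): 420x560x3 uint8, red, green, blue; 420x560 float32, mm along the optical axis (not along the pixel's ray), 0 where there is no reading.
- eyes.camera_params(name): a dict with "K" (3x3 intrinsics, pixels), "camera_from_world" (4x4, takes a point from world to camera coordinates); the wrist camera has in their place "hand_eye" (4x4, takes a point from camera to tool coordinates, whose origin is the TCP and whose axes are the tool frame's). Camera axes: x right, y up, looking along -z (the intrinsics and any distortion apply to the point x, -y, -z); pixel columns grow to the right and rows downward; lengths in mm; the calibration is good to about 2 mm. A picture is of the moment at which its call begins: read the wrist's pose just before it. camera_params takes no time and is no camera call.
- manip.finish_job(): hands the job in, once; it reports no verdict.
The state is a dict: "time_s": time; "joint_pos": joint angles; "qd": joint speeds; "effort": joint torques, N m; "tcp_pos": TCP position; "orientation": TCP orientation; "force": force on the tool from outside, world axes, zero at the start; "wrist_torque": the same for the moment, N m; "opening": opening from 0.0 (shut) to 1.0 (fully open).
Only numpy, scipy, OpenCV 4.12 (cv2) and the standard library are available. Lean on these libraries where they do the work, as an engineer would, in place of code of your own. Each camera call takes 0.05 s, during which the arm holds its last target. There are 200 camera calls.

### The job

Open the amber waste jar in the grey rack: push its sprung safety cap down against the catch and twist it free, feeling for the catch rather than forcing it, and pressing no harder than the spring asks because the jar's mouth is glass. Lay the cap flat in the steel tray, then put the used black-capped stain vial from the blue tube rack into the open jar. Leave everything else on the bench where it is.

Things in the scene. Friction and masses are not known exactly. Their poses are not given: they have to be found in the camera images.
- jar: amber glass jar, 62 mm square, in the grey rack under the only wide ribbed white cap; held fast. Origin: centre of its underside, z up. Mouth 34 mm wide, inner floor 8 mm up. Its glass sleeve, hidden under the cap, takes the cap's push and bears the catch teeth; screwed in by hand, its rim stands anywhere from 73 to 82 mm up. Pressed with over 25 N the glass chips
- neck: neck ring and catch of the jar, 48 mm across, under the cap, origin as the jar's. Its 3 lugs, 120 deg apart, undersides 72 mm up, hold the cap down against its spring; the square catch teeth beside them stop it turning until it is pushed down past them. Forced with over 45 N in all they break
- cap: white ribbed safety cap, 54 mm across, 27 mm tall, 65 to 90 g. Origin: centre of its skirt's lower edge, z up; 68 mm above the jar's underside when locked. Push down until the catch is clear, keep it down, twist 60 deg (50 to 75 will do) counterclockwise seen from above, let it spring up, lift. Turned without enough push it jams
- cap_top (a point): centre of the cap's flat top, 27 mm above its lower edge. The spring in the cap pushes up with 3 to 14 N at rest, depending on the sleeve, and 1.2 N more per mm; the catch is clear when it is pressed with 16 N, after 2 to 11 mm (not to be seen from outside); 2.2 mm further, at 18.6 N, the spring is solid and the force climbs steeply
- cap_mid (a point): centre of the cap, 13.5 mm above its lower edge
- vial: used stain vial: glass, 16 mm across and 58 mm tall with a black screw cap (17 mm across, its top 14 mm), 18 to 29 g. Stands upright in a hole of the tube rack, its upper 30 mm free. Origin: centre of its underside, z up
- vial_mid (a point): point on the vial's axis halfway up, 29 mm above its underside
- tray: shallow steel tray 170 x 150 mm (its x, y), 14 mm high, walls 4 mm, fixed. Origin: centre of its underside
- tray_in (a point): centre of the tray's inner floor, 4 mm above the bench; x along its 170 mm side
- tube_rack: fixed blue rack 90 x 170 x 36 mm (x, y, z) with 3 holes 28 mm deep in a row along its y axis, 58 mm apart; the vial stands in one, clear tubes in the others. Origin: centre of its underside. Fingers that close along the rack's x axis stay clear of the tubes
- jar_rack: fixed grey rack 82 x 268 x 36 mm (x, y, z) with 3 square wells 84 mm apart along its y axis; the safety jar stands in one of them, its underside 6 mm above the bench; two lower screw-lid jars, under 66 mm above the bench, in the others. Origin: centre of its underside
- tube0: clear tube with a flat clear lid, 53 mm tall, standing in the tube rack; leave it alone. Origin: underside
- tube1: second clear tube like the first, standing in the tube rack; leave it alone. Origin: underside
- comb: black gel comb 110 mm long lying on the bench; leave it alone. Origin: underside
- dish: clear round dish with lid, 93 mm across, 14 mm high, on the bench; leave it alone. Origin: underside
- beaker: glass beaker 68 mm across, 85 mm tall, on the bench behind the jar rack; leave it alone. Origin: underside
- pipette: grey pipette 250 mm long, 24 mm high, lying on the bench behind the jar rack; leave it alone. Origin: underside
Things that resemble listed ones, but are neither listed nor needed, are in the scene too. What is shaped like the cap but green or red is not meant. Several things look just like the tray: the one meant starts farthest to the robot's right.

How it is judged (in metres and radians):
On the way, in this order (a step that is already met when the one before it is completed fails the run):
1. the cap is free of the jar's neck and lifted clear of it (z of cap in the frame of jar above 0.088 m), for 0.1 s.
2. the cap lies flat in the tray, let go (z of cap_mid in the frame of tray_in below 0.018 m and horizontal distance between cap_mid and tray_in below 0.075 m and contact force between the fingers and cap below 0.05 N), for 0.2 s.
At the end, for the whole second after the job is handed in: The cap lies flat inside the steel tray (either way up, tilted less than 8 degrees) and the vial is wholly inside the jar (its middle under 45 mm above the jar's underside); both are let go and at rest (z of cap_mid in the frame of tray_in between 0.005 and 0.018 m and x of cap_mid in the frame of tray_in between -0.062 and 0.062 m and y of cap_mid in the frame of tray_in between -0.052 and 0.052 m and (angle between cap's own z axis and vertical below 0.15 rad or angle between cap's own z axis and vertical above 2.99 rad) and horizontal distance between vial_mid and jar below 0.03 m and z of vial_mid in the frame of jar between 0.005 and 0.045 m and linear speed of each of vial, cap below 0.03 m/s); the robot touches nothing.
It fails at once if the cap is pressed on the jar's glass mouth with more than 25 N (contact force between cap and jar above 25 N).
It fails at once if the neck's lugs or catch teeth are forced by the cap with more than 45 N (contact force between cap and neck above 45 N).
It fails at once if a bystander is moved (distance of any of tube0, tube1, comb, dish, beaker, pipette from where it was at the start of the episode above 0.02 m).
It also fails if it takes over 70 s, if anything falls off the work surface, if the arm or the gripper's body presses on something with over 40 N, if the wrist force passes 120 N, or if a joint passes its speed limit or range.

## Working session

There is one attempt and no reset: what is moved stays moved. The work goes in short steps, Python scripts to look and compute and a tool call to move; the robot and the scene stay as the last step left them, time stands still between calls to the robot, and variables do not carry over. Pictures are saved under pics/ and viewed, about 8 in all and at most 12, crops included, and the job is handed in when it is done.

Besides the shell and the picture viewer there is one more tool, called after "Emit:" as name(argument=value, ...), one argument or row to a line, values as JSON. step_arm: Moves the arm, as the interface text tells. Its arguments: {"type":"object","properties":{"plan":{"type":"array"},"squeeze":{"type":"number"}},"required":["plan"]}

```bash
mkdir -p pics; cat > h.py <<'E'
import numpy as np, cv2
from cell import status, eyes, manip
from scipy.spatial.transform import Rotation as R
def tool(s):
    q=s['orientation']; T=np.eye(4); T[:3,:3]=R.from_quat([q[1],q[2],q[3],q[0]]).as_matrix(); T[:3,3]=s['tcp_pos']; return T
def shot(name):
    s=status.read_state(); im,d=eyes.camera(name); p=eyes.camera_params(name)
    K=np.array(p['K'])
    W=tool(s)@np.array(p['hand_eye']) if 'hand_eye' in p else np.linalg.inv(np.array(p['camera_from_world']))
    return im,d,K,W,p
def save(im,f): cv2.imwrite('pics/'+f,im[:,:,::-1])
def ray(u,v,K,W):
    d=W[:3,:3]@np.array([(u-K[0,2])/K[0,0],-(v-K[1,2])/K[1,1],-1]); return W[:3,3],d
def onz(u,v,K,W,z):
    o,d=ray(u,v,K,W); return o+d*(z-o[2])/d[2]
def cloud(d,K,W):
    v,u=np.mgrid[:d.shape[0],:d.shape[1]]
    P=np.stack([(u-K[0,2])/K[0,0]*d,-(v-K[1,2])/K[1,1]*d,-d],-1)
    return P@W[:3,:3].T+W[:3,3]
E
python3 - <<'E'
from h import *
s=status.read_state(); print(s)
for n in('top','side','wrist'):
    im,d,K,W,p=shot(n); save(im,n+'0.png'); np.savez(n+'0.npz',im=im,d=d,K=K,W=W)
    print(n,{k:v for k,v in p.items() if k not in('K',)},K.tolist(),W[:3,3],(d>0).mean())
E
```

```text
{'time_s': 0.0, 'joint_pos': array([ 1.41020386,  0.50187277, -0.42679849,  1.5514504 ,  0.22079146,
        1.13831836, -0.21032591]), 'qd': array([ 6.38081349e-05, -1.39870339e-04,  9.89127157e-04, -1.21129296e-03,
        4.73977618e-04, -1.71634000e-03, -1.36008823e-03]), 'effort': array([-3.62909122e-04, -5.69514728e+01, -5.81628576e+00, -2.80944979e+01,
        1.06987450e-02,  1.16472194e-02,  5.67189090e-06]), 'tcp_pos': array([ 267.09873261, -592.19230531,  403.64387042]), 'orientation': array([-5.73370091e-04,  8.40014284e-01, -5.42563371e-01, -8.14327723e-04]), 'force': array([ 0.66407387,  0.19923604, -0.07580756]), 'wrist_torque': array([ 0.01158168, -0.02328421, -0.02731993]), 'opening': 0.9978813892784514}
top {'camera_from_world': array([[-1.69741244e-02, -9.99846441e-01,  4.35579663e-03,
         8.02831248e+00],
       [ 9.88901606e-01, -1.61449013e-02,  1.47692095e-01,
        -4.76708006e+02],
       [-1.47599092e-01,  6.81439828e-03,  9.89023798e-01,
        -1.25122433e+03],
       [ 0.00000000e+00,  0.00000000e+00,  0.00000000e+00,
         1.00000000e+00]])} [
[... 546 characters left out ...]
2.82239497909177, 0.0, 278.9901978354361], [0.0, 402.82239497909177, 200.11974503459845], [0.0, 0.0, 1.0]] [453.85873591 712.78497165 784.83856902] 0.9958630952380952
wrist {'hand_eye': array([[ 9.99999788e-01, -6.21748836e-04,  1.94867273e-04,
         1.39558015e-01],
       [-5.43393960e-04, -9.60833097e-01, -2.77127163e-01,
        -6.96713966e+01],
       [ 3.59538416e-04,  2.77126999e-01, -9.60833231e-01,
         3.07138733e+01],
       [ 0.00000000e+00,  0.00000000e+00,  0.00000000e+00,
         1.00000000e+00]])} [[359.66910427485976, 0.0, 282.3717630409178], [0.0, 359.66910427485976, 208.49143826186543], [0.0, 0.0, 1.0]] [ 330.68508724 -563.65862775  373.07023314] 0.996062925170068
```

View pics/top0.png

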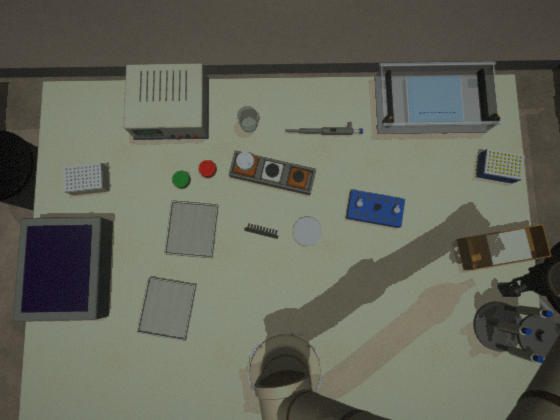

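View pics/side0.png

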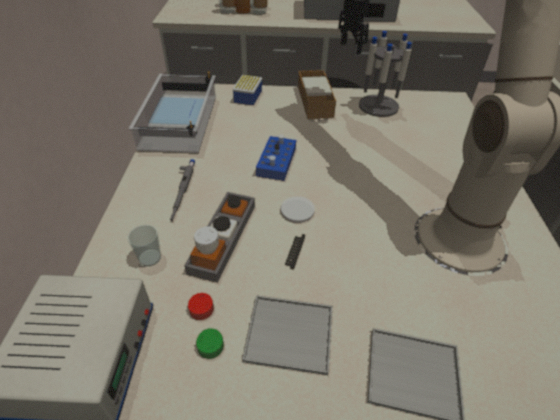

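Top view: three trays-like candidates are the steel trays at (192,229) and (167,308). The one at (192,229) has the larger column, so lies farther to the robot's right. The only wide white cap is at (245,160) in the grey rack. The vial is the black cap at (377,207) in the blue rack. Now measuring, with one enlarged crop to confirm.

```bash
python3 - <<'E'
from h import *
A={n:np.load(n+'0.npz') for n in('top','side')}
t=A['top'];im=t['im'];P=cloud(t['d'],t['K'],t['W'])
hsv=cv2.cvtColor(im,cv2.COLOR_RGB2HSV)
def pr(*a): print(*[np.round(x,1) if not isinstance(x,str) else x for x in a])
def rect(mask,lab,z):
    c=max(cv2.findContours(mask.astype(np.uint8),0,2)[0],key=cv2.contourArea)
    w=np.array([onz(u,v,t['K'],t['W'],z)[:2] for u,v in c[:,0]],np.float32)
    pr(lab,*cv2.minAreaRect(w))
def box(u0,u1,v0,v1):
    m=np.zeros(im.shape[:2],bool);m[v0:v1,u0:u1]=1;return m
# tray: median z, saturation
for lab,b in(('trayA',box(160,222,195,263)),('trayB',box(132,202,272,345))):
    m=b&(P[...,2]>6)&(P[...,2]<25)
    rect(m,lab,14); pr(lab,'z',np.percentile(P[...,2][b],[5,50,95]))
for lab,b,lo,hi in(('jarrack',box(222,322,140,200),20,120),('tuberack',box(335,412,180,236),20,45)):
    m=b&(P[...,2]>lo)&(P[...,2]<hi); rect(m,lab,36)
for n,b in(('top',(225,330,140,200)),('side',(180,260,185,280))):
    a=A[n];Q=cloud(a['d'],a['K'],a['W']);h=cv2.cvtColor(a['im'],cv2.COLOR_RGB2HSV)
    m=np.zeros(Q.shape[:2],bool);m[b[2]:b[3],b[0]:b[1]]=1
    c=m&(Q[...,2]>88); 
    if c.any(): pr(n,'cap',Q[c].mean(0),Q[c].min(0),Q[c].max(0),np.percentile(Q[c][:,2],[50,90]))
    b=(335,412,180,236) if n=='top' else (250,300,130,185)
    m[:]=0;m[b[2]:b[3],b[0]:b[1]]=1;c=m&(Q[...,2]>50)
    v=np.argwhere(c); 
    k,l,st,ce=cv2.connectedComponentsWithStats(c.astype(np.uint8))
    for i in range(1,k): pr(n,'tube',ce[i],st[i][4],Q[l==i].mean(0),Q[l==i][:,2].max(),a['im'][l==i].mean(0))
a=A['top']['im'];s=A['side']['im']
r=lambda x:cv2.resize(x,(390,290),interpolation=cv2.INTER_CUBIC)
save(np.vstack([np.hstack([r(a[140:205,225:325]),r(a[175:240,330:415])]),np.hstack([r(s[185:275,180:270]),r(s[125:185,240:310])])]),'crop.png')
E
```

```text
trayA [435.6 287.5] [150.9 171.6] 84.1
trayA z [-3.   2.7 12.4]
trayB [192.5 359.6] [151.6 170.2] 79.7
trayB z [-3.4  2.4 11.7]
jarrack [611.2  29.2] [267.7  87.9] 75.1
tuberack [ 489.4 -294.6] [172.4  93.5] 78.8
top cap [599.8 100.9 211. ] [286.9   8.9  89.1] [ 659.   136.  1307.9] [101.1 107.3]
top tube [359. 180.] 1 [ 286.9    8.9 1307.9] 1307.9 [132. 138. 116.]
top tube [378. 180.] 1 [ 286.9    8.9 1307.9] 1307.9 [133. 140. 121.]
top tube [391. 181.] 1 [ 286.9    8.9 1307.9] 1307.9 [134. 141. 121.]
top tube [340. 182.] 1 [ 286.9    8.9 1307.9] 1307.9 [135. 141. 123.]
top tube [343. 182.] 1 [ 286.9    8.9 1307.9] 1307.9 [134. 142. 122.]
top tube [363. 182.] 1 [ 286.9    8.9 1307.9] 1307.9 [135. 140. 120.]
top tube [396. 182.] 1 [ 286.9    8.9 1307.9] 1307.9 [133. 143. 123.]
top tube [398. 184.] 1 [ 286.9    8.9 1307.9] 1307.9 [135. 141. 122.]
top tube [347. 187.] 1 [ 286.9    8.9 1307.9] 1307.9 [136. 142. 124.]
top tube [381. 187.] 1 [ 286.9    8.9 1307.9] 1307.9 [133. 141. 124.]
top tube [380. 190.] 1 [ 286.9    8.9 1307.9] 1307.9 [135. 141. 126.]
top tube [359.2 202.7] 39 [ 503.
[... 1159 characters left out ...]
] 784.8 [44.4 50.  63.9]
side tube [285. 153.] 1 [453.9 712.8 784.8] 784.8 [ 66.  74. 100.]
side tube [254. 155.] 1 [453.9 712.8 784.8] 784.8 [162. 161. 141.]
side tube [259. 156.] 1 [453.9 712.8 784.8] 784.8 [150. 150. 141.]
side tube [270.9 158.6] 40 [ 503.1 -210.9   77.2] 784.8 [106.  114.2 127.7]
side tube [286. 161.] 1 [453.9 712.8 784.8] 784.8 [ 42.  68. 127.]
side tube [259. 163.] 1 [453.9 712.8 784.8] 784.8 [ 37.  68. 127.]
side tube [280. 171.] 1 [453.9 712.8 784.8] 784.8 [ 39.  58. 102.]
side tube [262. 177.] 1 [453.9 712.8 784.8] 784.8 [80. 80. 82.]
side tube [280. 180.] 1 [453.9 712.8 784.8] 784.8 [105.  99.  95.]
side tube [253. 183.] 1 [453.9 712.8 784.8] 784.8 [161. 157. 140.]
```

View pics/crop.png

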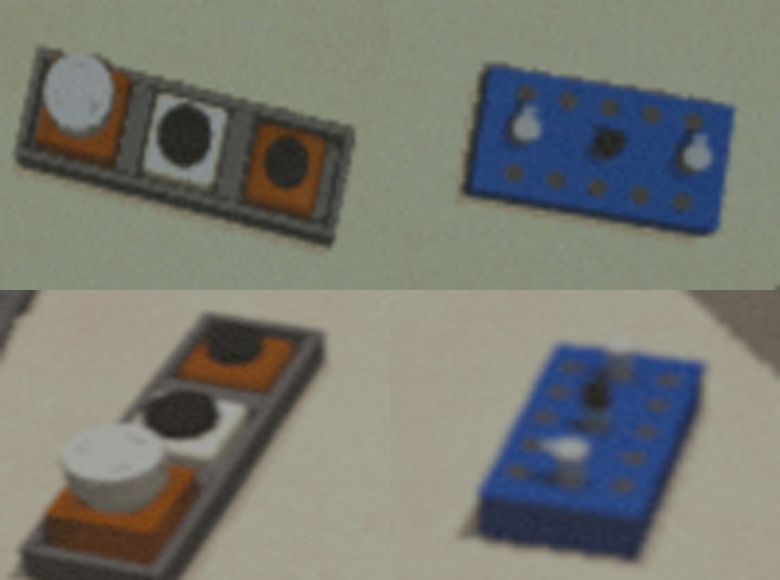

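The crop confirms the wide white ribbed cap on the amber jar at the left end of the grey rack. The black-capped vial is in the blue rack's middle hole, with clear tubes at both ends. The tray meant is A, at about (436, 288). Now moving above the cap.

Emit:
step_arm(
  plan=[
    [[-20, -26, 0], 0, 0],
    [[-20, -26, 0], 0, 0],
    [[-20, -26, 0], 0, 0],
    [[-20, -26, 0], 0, 0],
    [[-20, -26, 0], 0, 0],
    [[-20, -26, 0], 0, 0],
    [[-20, -26, 0], 0, 0],
    [[-20, -26, 0], 0, 0],
  ],
)

```text
time_s: 0.95
tcp_pos: [391.4, -359.8, 404.5]
orientation: [0.0, 0.84, -0.543, -0.0]
force: [0.1, -0.1, 0.8]
opening: 1.003
```

Emit:
step_arm(
  plan=[
    [[-20, -26, 0], 0, 0],
    [[-20, -26, 0], 0, 0],
    [[-20, -26, 0], 0, 0],
    [[-20, -26, 0], 0, 0],
    [[-20, -26, 0], 0, 0],
    [[-20, -26, 0], 0, 0],
    [[-20, -26, 0], 0, 0],
    [[-20, -26, 0], 0, 0],
  ],
)

```text
time_s: 1.75
tcp_pos: [515.2, -128.5, 404.6]
orientation: [0.0, 0.84, -0.543, -0.0]
force: [-0.5, -0.8, -0.3]
opening: 1.002
```

Emit:
step_arm(
  plan=[
    [[-20, -26, 0], 0, 0],
    [[-20, -26, 0], 0, 0],
    [[-20, -26, 0], 0, 0],
    [[-20, -26, 0], 0, 0],
    [[-20, -26, 0], 0, 0],
    [[-20, -26, 0], 0, 0],
    [[-20, -26, 0], 0, 0],
    [[0, 0, 0], 0, 0],
  ],
)

```text
time_s: 2.55
tcp_pos: [623.7, 78.4, 404.7]
orientation: [-0.002, 0.842, -0.54, -0.001]
force: [-0.9, 0.2, 0.3]
opening: 1.0
```

```bash
cat > cap.py <<'E'
from h import *
import sys
s=status.read_state();print(s['time_s'],s['joint_pos'].round(2),s['tcp_pos'].round(1),s['force'].round(2))
im,d,K,W,p=shot('wrist');save(im,sys.argv[1]);T=tool(s);print('x axis',T[:3,0].round(3))
np.savez('w.npz',im=im,d=d,K=K,W=W,T=T)
Q=cloud(d,K,W)
m=(d>0)&(Q[...,2]>92)&(Q[...,2]<112)&(np.hypot(Q[...,0]-633,Q[...,1]-110)<60)
c=max(cv2.findContours(m.astype(np.uint8),0,2)[0],key=cv2.contourArea)
(u,v),r=cv2.minEnclosingCircle(c); z=np.median(Q[m][:,2])
print('cap px',u,v,r,'z',z,'centre',onz(u,v,K,W,z),'mean',Q[m].mean(0))
w=onz(u,v,K,W,z); e=np.linalg.inv(T)@np.r_[w,1]; print('in tool',e[:3].round(1))
for r0,r1 in((28,34),(34,40)):
    rr=np.hypot(Q[...,0]-w[0],Q[...,1]-w[1]);k=(d>0)&(rr>r0)&(rr<r1);print('ring z',np.percentile(Q[k][:,2],[10,50,75,90]).round(1))
E
python3 cap.py wcap1.png
```

```text
2.55 [ 0.33  0.51 -0.68  1.6   0.34  1.15 -1.58] [623.7  78.4 404.7] [-0.85  0.21  0.29]
x axis [ 0.417 -0.909 -0.004]
cap px 251.7863311767578 168.8985137939453 35.28298568725586 z 101.16633533382148 centre [634.58788381 110.28069253 101.16633533] mean [634.47743061 110.22509452 101.04404411]
in tool [-23.4 -22.5 303.7]
ring z [ 57.7 290.2 310.  314.8]
ring z [ 36.6 297.7 309.1 314.8]
```

View pics/wcap1.png

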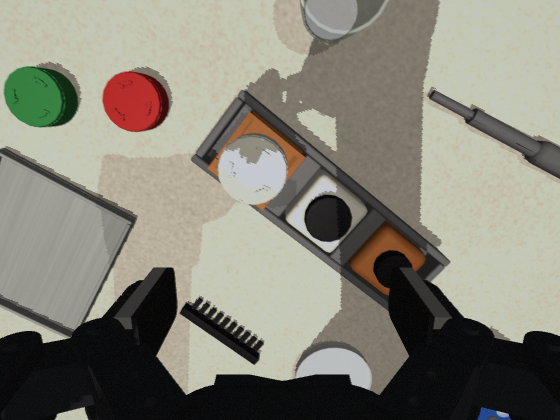

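Wrist view: white cap at (252,169), red and green decoys at (135,100) and (40,97), which I leave. Centring over it and checking again closer up.

Emit:
step_arm(
  plan=[
    [[-8, -7.5, 15], 0, 0],
    [[-8, -7.5, 15], 0, 0],
    [[-7.5, -7.5, 15], 0, 0],
    [[0, 0, 15], 0, 0],
    [[0, 0, 10], 0, 0],
    [[0, 0, 0], 0, 0],
    [[0, 0, 0], 0, 0],
    [[0, 0, 0], 0, 0],
  ],
)

```text
time_s: 3.4
tcp_pos: [634.4, 103.1, 335.5]
orientation: [-0.0, 0.84, -0.543, 0.001]
force: [0.3, -0.0, -0.3]
opening: 1.005
```

```bash
sed -i 's/Q\[...,2\]<112/Q[...,2]<106/' cap.py; python3 cap.py wcap2.png; python3 - <<'E'
from h import *
a=np.load('w.npz');Q=cloud(a['d'],a['K'],a['W']);im=a['im']
rel=Q-a['T'][:3,3]; x=rel@a['T'][:3,0]; y=rel@a['T'][:3,1]
m=(Q[...,2]<90)&(Q[...,2]>40)&(np.hypot(x,y)<60)
h,e=np.histogram(Q[m][:,2],bins=range(40,92,3)); print(list(zip(e[:-1],h)))
E
```

```text
3.4 [ 0.25  0.61 -0.64  1.63  0.41  1.04 -1.66] [634.4 103.1 335.5] [ 0.34 -0.03 -0.35]
x axis [ 0.411 -0.912  0.001]
cap px 270.5658874511719 220.36341857910156 44.887550354003906 z 101.1132671802232 centre [635.15966791 110.87433036 101.11326718] mean [635.0467943  110.8059335  100.92231418]
in tool [ -6.9  -3.6 234.4]
ring z [ 44.8 241.8 247.8 251.5]
ring z [ 35.8 207.7 240.1 248.9]
[(np.int64(40), np.int64(232)), (np.int64(43), np.int64(620)), (np.int64(46), np.int64(265)), (np.int64(49), np.int64(83)), (np.int64(52), np.int64(89)), (np.int64(55), np.int64(1036)), (np.int64(58), np.int64(1178)), (np.int64(61), np.int64(0)), (np.int64(64), np.int64(0)), (np.int64(67), np.int64(0)), (np.int64(70), np.int64(0)), (np.int64(73), np.int64(25)), (np.int64(76), np.int64(55)), (np.int64(79), np.int64(58)), (np.int64(82), np.int64(59)), (np.int64(85), np.int64(58)), (np.int64(88), np.int64(39))]
```

Emit:
step_arm(
  plan=[
    [[-3.5, -1.8, 0], 0, 0],
    [[-3.5, -1.8, 0], 0, 0],
    [[0, 0, 20], 0, 0],
    [[0, 0, 20], 0, 0],
    [[0, 0, 20], 0, 0],
    [[0, 0, 15], 0, 0],
    [[0, 0, 10], 0, 0],
    [[0, 0, 0], 0, 0],
  ],
)

```text
time_s: 4.25
tcp_pos: [634.0, 111.3, 248.3]
orientation: [0.001, 0.84, -0.542, -0.001]
force: [0.4, -0.3, 0.4]
opening: 0.996
```

```bash
python3 cap.py wcap3.png
```

```text
4.25 [ 0.2   0.71 -0.59  1.67  0.48  0.91 -1.73] [634.  111.3 248.3] [ 0.42 -0.31  0.4 ]
x axis [ 0.411 -0.911 -0.001]
cap px 284.345947265625 297.7923278808594 72.6641845703125 z 101.10473180519877 centre [636.09542011 111.41978735 101.10473181] mean [636.14229888 111.54339278 100.67682102]
in tool [  0.9  -2.3 147.2]
ring z [ 34.  151.1 160.5 164.4]
ring z [  6.6 145.4 156.  159.9]
```

View pics/wcap3.png

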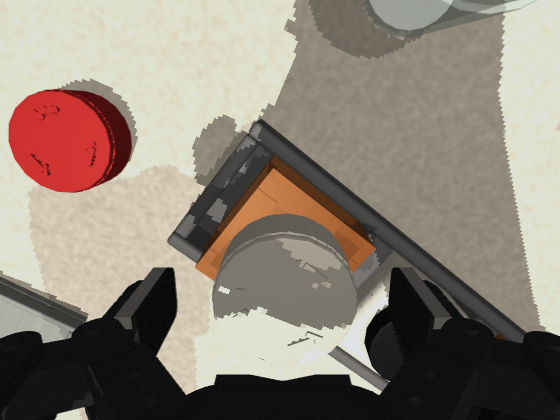

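The cap at (284,298) is centred between the fingers at (155,270) and (410,270). Closing.

Emit:
step_arm(
  plan=[
    [[0.5, -1.5, 0], 0, 0],
    [[0, 0, 0], 0, 0.2],
    [[0, 0, 0], 0, 0.3],
    [[0, 0, 0], 0, 1],
    [[0, 0, 0], 0, 1],
    [[0, 0, 0], 0, 1],
    [[0, 0, 0], 0, 1],
    [[0, 0, 0], 0, 1],
  ],
  squeeze=60,
)

```text
time_s: 5.1
tcp_pos: [636.3, 111.8, 251.0]
orientation: [-0.0, 0.84, -0.543, 0.0]
force: [-0.7, -0.4, 5.0]
opening: 0.612
```

Emit:
step_arm(
  plan=[
    [[0, 0, 0], 0, 1],
    [[0, 0, 0], 0, 1],
    [[0, 0, 0], 0, 1],
    [[0, 0, 0], 0, 1],
    [[0, 0, 0], 0, 1],
    [[0, 0, 0], 0, 1],
    [[0, 0, 0], 0, 1],
    [[0, 0, 0], 0, 1],
  ],
)

```text
time_s: 5.9
tcp_pos: [636.3, 111.8, 251.0]
orientation: [-0.001, 0.84, -0.543, 0.0]
force: [-1.5, -0.6, 5.3]
opening: 0.618
```

Emit:
step_arm(
  plan=[
    [[0, 0, 0.5], 0, 1],
    [[0, 0, 0.5], 0, 1],
    [[0, 0, 0.5], 0, 1],
    [[0, 0, 0.5], 0, 1],
    [[0, 0, 0], 0, 1],
    [[0, 0, 0], 0, 1],
    [[0, 0, 0], 0, 1],
    [[0, 0, 0], 0, 1],
  ],
)

```text
time_s: 6.7
tcp_pos: [636.3, 111.9, 250.3]
orientation: [-0.0, 0.84, -0.543, 0.001]
force: [-5.2, -2.2, 13.0]
opening: 0.615
```

Emit:
step_arm(
  plan=[
    [[0, 0, 0.4], 0, 1],
    [[0, 0, 0.4], 0, 1],
    [[0, 0, 0], 0, 1],
    [[0, 0, 0], 0, 1],
    [[0, 0, 0], 0, 1],
    [[0, 0, 0], 0, 1],
    [[0, 0, 0], 0, 1],
    [[0, 0, 0], 0, 1],
  ],
)

```text
time_s: 7.5
tcp_pos: [636.3, 111.9, 249.6]
orientation: [-0.0, 0.84, -0.543, 0.001]
force: [-4.2, -1.4, 14.5]
opening: 0.615
```

Emit:
step_arm(
  plan=[
    [[0, 0, 0.4], 0, 1],
    [[0, 0, 0.4], 0, 1],
    [[0, 0, 0.4], 0, 1],
    [[0, 0, 0], 0, 1],
    [[0, 0, 0], 0, 1],
    [[0, 0, 0], 0, 1],
    [[0, 0, 0], 0, 1],
    [[0, 0, 0], 0, 1],
  ],
)

```text
time_s: 8.3
tcp_pos: [636.3, 111.9, 248.6]
orientation: [-0.0, 0.84, -0.543, 0.001]
force: [-4.8, -1.5, 15.5]
opening: 0.612
```

```bash
python3 -c "
from h import *
for i in range(6):
    s=status.read_state();print(s['force'].round(2),s['tcp_pos'].round(2),s['wrist_torque'].round(2))"
```

```text
[-4.83 -1.49 15.48] [636.34 111.92 248.56] [-0.25  1.26 -0.05]
[-4.83 -1.49 15.48] [636.34 111.92 248.56] [-0.25  1.26 -0.05]
[-4.83 -1.49 15.48] [636.34 111.92 248.56] [-0.25  1.26 -0.05]
[-4.83 -1.49 15.48] [636.34 111.92 248.56] [-0.25  1.26 -0.05]
[-4.83 -1.49 15.48] [636.34 111.92 248.56] [-0.25  1.26 -0.05]
[-4.83 -1.49 15.48] [636.34 111.92 248.56] [-0.25  1.26 -0.05]
```

Emit:
step_arm(
  plan=[
    [[0, 0, 0.4], 0, 1],
    [[0, 0, 0.4], 0, 1],
    [[0, 0, 0.4], 0, 1],
    [[0, 0, 0], 0, 1],
    [[0, 0, 0], 0, 1],
    [[0, 0, 0], 0, 1],
    [[0, 0, 0], 0, 1],
    [[0, 0, 0], 0, 1],
  ],
)

```text
time_s: 9.1
tcp_pos: [636.4, 111.9, 247.6]
orientation: [-0.0, 0.84, -0.543, 0.001]
force: [-6.1, -1.8, 16.5]
opening: 0.615
```

Emit:
step_arm(
  plan=[
    [[0, 0, 0], -2, 1],
    [[0, 0, 0], -2, 1],
    [[0, 0, 0], -2, 1],
    [[0, 0, 0], -2, 1],
    [[0, 0, 0], 0, 1],
    [[0, 0, 0], 0, 1],
    [[0, 0, 0], 0, 1],
    [[0, 0, 0], 0, 1],
  ],
)

```text
time_s: 9.9
tcp_pos: [636.4, 112.3, 247.7]
orientation: [-0.001, 0.876, -0.483, 0.001]
force: [-5.8, -0.7, 15.9]
opening: 0.616
```

```bash
python3 -c "
from h import *
s=status.read_state();T=tool(s);print(s['force'].round(2),s['tcp_pos'].round(2),s['wrist_torque'].round(2),np.degrees(np.arctan2(T[1,0],T[0,0])),s['opening'])"
```

```text
[-5.78 -0.68 15.92] [636.43 112.3  247.67] [-0.14  1.27 -0.06] -57.71426128202401 0.6164374118253717
```

Emit:
step_arm(
  plan=[
    [[0, 0, 0.4], -2, 1],
    [[0, 0, 0], -3, 1],
    [[0, 0, 0], -3, 1],
    [[0, 0, 0], -3, 1],
    [[0, 0, 0], -3, 1],
    [[0, 0, 0], 0, 1],
    [[0, 0, 0], 0, 1],
    [[0, 0, 0], 0, 1],
  ],
)

```text
time_s: 10.7
tcp_pos: [636.2, 112.7, 247.2]
orientation: [-0.001, 0.928, -0.372, 0.001]
force: [-5.8, 0.1, 16.3]
opening: 0.612
```

```bash
cat > st.py <<'E'
from h import *
s=status.read_state();T=tool(s);print(s['time_s'],s['force'].round(2),s['tcp_pos'].round(2),s['wrist_torque'].round(2),np.degrees(np.arctan2(T[1,0],T[0,0])).round(1),s['opening'].round(3),s['joint_pos'].round(2))
E
python3 st.py
```

```text
Traceback (most recent call last):
  File "st.py", line 2, in <module>
    s=status.read_state();T=tool(s);print(s['time_s'],s['force'].round(2),s['tcp_pos'].round(2),s['wrist_torque'].round(2),np.degrees(np.arctan2(T[1,0],T[0,0])).round(1),s['opening'].round(3),s['joint_pos'].round(2))
                                                                                                                                                                          ^^^^^^^^^^^^^^^^^^
AttributeError: 'float' object has no attribute 'round'
```

Emit:
step_arm(
  plan=[
    [[0, 0, 0], -3, 1],
    [[0, 0, 0], -3, 1],
    [[0, 0, 0], -3, 1],
    [[0, 0, 0], -3, 1],
    [[0, 0, 0], -3, 1],
    [[0, 0, 0], -3, 1],
    [[0, 0, 0], 0, 1],
    [[0, 0, 0], 0, 1],
  ],
)

```text
time_s: 11.5
tcp_pos: [635.7, 113.1, 247.1]
orientation: [-0.0, 0.975, -0.222, 0.0]
force: [-7.8, -0.2, 17.1]
opening: 0.612
```

```bash
sed -i "s/s\['opening'\].round(3)/round(s['opening'],3)/" st.py; python3 st.py
```

```text
11.5 [-7.82 -0.24 17.07] [635.71 113.09 247.09] [ 0.02  1.67 -0.05] -25.7 0.612 [ 0.3   0.77 -0.75  1.66  0.62  0.96 -1.12]
```

Emit:
step_arm(
  plan=[
    [[-0.9, 0.4, -0.3], -3, 1],
    [[0, 0, 0], -3, 1],
    [[0, 0, 0], -3, 1],
    [[0, 0, 0], -3, 1],
    [[0, 0, 0], -3, 1],
    [[0, 0, 0], -3, 1],
    [[0, 0, 0], -3, 1],
    [[0, 0, 0], -1, 1],
  ],
)

```text
time_s: 12.3
tcp_pos: [634.6, 113.3, 247.3]
orientation: [-0.001, 1.0, -0.031, 0.0]
force: [-7.7, 1.0, 16.6]
opening: 0.614
```

```bash
python3 st.py
```

```text
12.3 [-7.72  0.99 16.56] [634.6  113.28 247.34] [ 0.1   1.74 -0.28] -3.6 0.614 [ 0.35  0.8  -0.83  1.67  0.68  0.99 -0.79]
```

Emit:
step_arm(
  plan=[
    [[-0.5, 0, -1], 0, 1],
    [[0, 0, -1], 0, 1],
    [[0, 0, -1], 0, 1],
    [[0, 0, -1], 0, 1],
    [[0, 0, -1], 0, 1],
    [[0, 0, -1], 0, 1],
    [[0, 0, -1], 0, 1],
    [[0, 0, 0], 0, 1],
  ],
)

```text
time_s: 13.1
tcp_pos: [634.4, 113.1, 253.3]
orientation: [-0.001, 0.999, -0.032, 0.001]
force: [-3.7, 2.0, 8.7]
opening: 0.617
```

```bash
python3 st.py
```

```text
13.1 [-3.65  2.04  8.69] [634.44 113.07 253.33] [ 0.44  0.85 -0.1 ] -3.7 0.617 [ 0.35  0.79 -0.83  1.66  0.68  0.99 -0.78]
```

Emit:
step_arm(
  plan=[
    [[0, 0, -2], 0, 1],
    [[0, 0, -2], 0, 1],
    [[0, 0, -3], 0, 1],
    [[0, 0, -3], 0, 1],
    [[0, 0, -4], 0, 1],
    [[0, 0, -4], 0, 1],
    [[0, 0, -4], 0, 1],
    [[0, 0, 0], 0, 1],
  ],
)

```text
time_s: 13.9
tcp_pos: [635.0, 111.0, 274.1]
orientation: [0.0, 0.999, -0.033, 0.001]
force: [-0.8, -0.9, -0.9]
opening: 0.614
```

```bash
python3 st.py
```

```text
13.9 [-0.78 -0.9  -0.9 ] [634.98 110.99 274.06] [ 0.03 -0.05  0.01] -3.8 0.614 [ 0.36  0.77 -0.85  1.65  0.66  1.03 -0.77]
```

Emit:
step_arm(
  plan=[
    [[0, 0, -20], 0, 1],
    [[0, 0, -20], 0, 1],
    [[-35, -27, -5], 0, 1],
    [[-35, -27, 0], 0, 1],
    [[-35, -27, 0], 0, 1],
    [[-35, -27, 0], 0, 1],
    [[-35, -27, 0], 0, 1],
    [[-35, -28, 0], 0, 1],
  ],
)

```text
time_s: 14.7
tcp_pos: [434.4, 288.7, 319.8]
orientation: [0.0, 0.999, -0.033, 0.001]
force: [0.6, 1.5, -0.2]
opening: 0.612
```

Emit:
step_arm(
  plan=[
    [[0, 0, 20], 0, 1],
    [[0, 0, 25], 0, 1],
    [[0, 0, 25], 0, 1],
    [[0, 0, 20], 0, 1],
    [[0, 0, 0], 0, 1],
    [[0, 0, 0], 0, 1],
    [[0, 0, 0], 0, 1],
    [[0, 0, 0], 0, 1],
  ],
)

```text
time_s: 15.5
tcp_pos: [436.2, 288.1, 229.8]
orientation: [-0.001, 0.999, -0.033, 0.001]
force: [-0.6, 0.4, -1.6]
opening: 0.617
```

```bash
python3 st.py; python3 - <<'E'
from h import *
im,d,K,W,p=shot('top');s,_,_,_,_=shot('side')
r=lambda x:cv2.resize(x,(390,390),interpolation=cv2.INTER_CUBIC)
save(np.hstack([r(im[140:280,140:280]),r(s[180:400,150:370])]),'place.png')
E
```

```text
15.5 [-0.55  0.37 -1.61] [436.15 288.15 229.8 ] [0.   0.   0.05] -3.7 0.617 [ 0.03  0.66 -0.85  1.98  0.69  0.81 -1.29]
```

View pics/place.png

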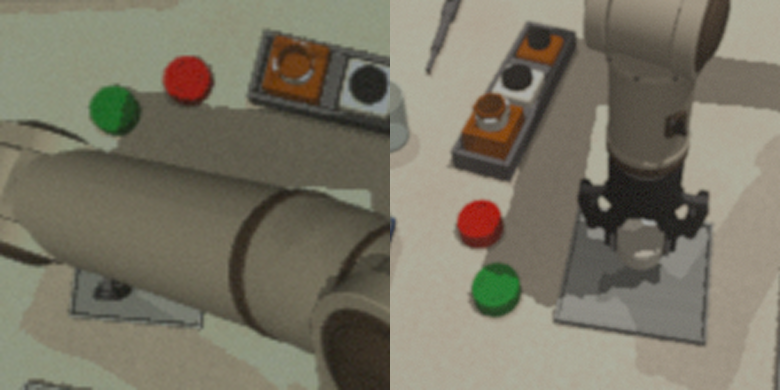

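The jar at (297,62) is open and the cap at (640,240) hangs over the right tray. Lowering.

Emit:
step_arm(
  plan=[
    [[0, 0, 12], 0, 1],
    [[0, 0, 12], 0, 1],
    [[0, 0, 10], 0, 1],
    [[0, 0, 5], 0, 1],
    [[0, 0, 3], 0, 1],
    [[0, 0, 1], 0, 1],
    [[0, 0, 1], 0, 1],
    [[0, 0, 0], 0, 1],
  ],
)

```text
time_s: 16.4
tcp_pos: [435.7, 287.9, 184.6]
orientation: [-0.0, 0.999, -0.032, 0.0]
force: [0.5, 0.1, -0.3]
opening: 0.611
```

```bash
python3 st.py
```

```text
16.4 [ 0.53  0.13 -0.26] [435.67 287.9  184.57] [ 0.03 -0.03  0.01] -3.7 0.611 [-0.02  0.73 -0.78  2.    0.77  0.74 -1.34]
```

Emit:
step_arm(
  plan=[
    [[0, 0, 1], 0, 1],
    [[0, 0, 1], 0, 1],
    [[0, 0, 0.7], 0, 1],
    [[0, 0, 0.7], 0, 1],
    [[0, 0, 0], 0, 1],
    [[0, 0, 0], 0, 1],
    [[0, 0, 0], 0, 1],
    [[0, 0, 0], 0, 1],
  ],
)

```text
time_s: 17.2
tcp_pos: [435.6, 287.8, 181.0]
orientation: [-0.0, 0.999, -0.032, 0.0]
force: [-0.8, 1.1, -0.7]
opening: 0.617
```

Emit:
step_arm(
  plan=[
    [[0, 0, 0.8], 0, 1],
    [[0, 0, 0.8], 0, 1],
    [[0, 0, 0.8], 0, 1],
    [[0, 0, 0], 0, 1],
    [[0, 0, 0], 0, 1],
    [[0, 0, 0], 0, 1],
    [[0, 0, 0], 0, 1],
    [[0, 0, 0], 0, 1],
  ],
)

```text
time_s: 18.0
tcp_pos: [435.4, 288.1, 180.8]
orientation: [0.001, 0.999, -0.032, 0.001]
force: [-4.8, -5.6, 23.5]
opening: 0.613
```

Contact felt at TCP z about 181 mm, as expected. Easing off, releasing and rising.

Emit:
step_arm(
  plan=[
    [[0, 0, -1.2], 0, 1],
    [[0, 0, -1], 0, 1],
    [[0, 0, 0], 0, 0.2],
    [[0, 0, 0], 0, 0],
    [[0, 0, 0], 0, 0],
    [[0, 0, 0], 0, 0],
    [[0, 0, 0], 0, 0],
    [[0, 0, 0], 0, 0],
  ],
)

```text
time_s: 18.8
tcp_pos: [435.6, 287.8, 180.7]
orientation: [-0.0, 0.999, -0.032, -0.0]
force: [-0.0, -0.5, -0.7]
opening: 0.999
```

Emit:
step_arm(
  plan=[
    [[0, 0, 0], 0, 0],
    [[0, 0, -15], 0, 0],
    [[0, 0, -25], 0, 0],
    [[0, 0, -35], 0, 0],
    [[0, 0, -40], 0, 0],
    [[0, 0, -40], 0, 0],
    [[0, 0, -20], 0, 0],
    [[0, 0, 0], 0, 0],
  ],
)

```text
time_s: 19.6
tcp_pos: [436.1, 289.0, 359.9]
orientation: [-0.001, 0.999, -0.032, 0.003]
force: [0.4, 0.4, 0.2]
opening: 1.0
```

```bash
cat > cap2.py <<'E'
from h import *
im,d,K,W,p=shot('wrist');Q=cloud(d,K,W)
h=cv2.cvtColor(im,cv2.COLOR_RGB2HSV)
m=(d>0)&(Q[...,2]>22)&(Q[...,2]<45)&(np.hypot(Q[...,0]-436,Q[...,1]-288)<60)
c=max(cv2.findContours(m.astype(np.uint8),0,2)[0],key=cv2.contourArea)
q=Q[m];top=q[q[:,2]>27];A=np.c_[top[:,:2],np.ones(len(top))];k=np.linalg.lstsq(A,top[:,2],rcond=None)[0]
(u,v),r=cv2.minEnclosingCircle(c);print('cap',onz(u,v,K,W,np.median(q[:,2])),'z',np.percentile(q[:,2],[10,50,90]),'tilt deg',np.degrees(np.hypot(*k[:2])))
E
python3 cap2.py; python3 st.py
```

```text
cap [435.20188523 286.28902669  30.99931279] z [29.85978359 30.99931279 32.02415092] tilt deg 0.2463583971153492
19.65 [-0.44 -0.5  -0.29] [435.77 288.11 357.87] [-0.02  0.06 -0.03] -3.7 1.002 [ 0.17  0.49 -1.02  1.9   0.49  1.02 -1.13]
```

The cap lies flat (tilt 0.2°, top at 31 mm) and centred in the tray. Heading to the vial.

Emit:
step_arm(
  plan=[
    [[6, 36, 0], 0, 0],
    [[6, 36, 0], 0, 0],
    [[6, 36, 0], 0, 0],
    [[6, 36, 0], 0, 0],
    [[6, 36, 0], 0, 0],
    [[6, 36, 0], 0, 0],
    [[6, 36, 0], 0, 0],
    [[6, 36, 0], 0, 0],
  ],
)

```text
time_s: 20.45
tcp_pos: [464.0, -4.3, 354.9]
orientation: [-0.0, 0.999, -0.032, -0.001]
force: [0.3, 0.9, -0.0]
opening: 1.001
```

Emit:
step_arm(
  plan=[
    [[6, 36, 0], 0, 0],
    [[6, 36, 0], 0, 0],
    [[6, 36, 0], 0, 0],
    [[6, 36, 0], 0, 0],
    [[6, 36, 0], 0, 0],
    [[6, 36, 0], 0, 0],
    [[6, 36, 0], 0, 0],
    [[0, 0, 0], 7.5, 0],
  ],
)

```text
time_s: 21.25
tcp_pos: [489.0, -263.2, 353.7]
orientation: [0.0, 0.995, -0.103, -0.001]
force: [0.1, -0.6, -0.6]
opening: 1.0
```

Emit:
step_arm(
  plan=[
    [[6, 36, 10], 0, 0],
    [[0, 0, 10], 0, 0],
    [[0, 0, 10], 0, 0],
    [[0, 0, 10], 0, 0],
    [[0, 0, 0], 0, 0],
    [[0, 0, 0], 0, 0],
    [[0, 0, 0], 0, 0],
    [[0, 0, 0], 0, 0],
  ],
)

```text
time_s: 22.05
tcp_pos: [489.6, -293.2, 316.4]
orientation: [0.0, 0.995, -0.097, 0.0]
force: [-0.2, -0.4, -0.2]
opening: 1.0
```

```bash
python3 st.py; cat > vial.py <<'E'
from h import *
import sys
s=status.read_state();T=tool(s);im,d,K,W,p=shot('wrist');save(im,sys.argv[1]);Q=cloud(d,K,W)
h=cv2.cvtColor(im,cv2.COLOR_RGB2HSV)
blue=((h[...,0]>100)&(h[...,0]<130)&(h[...,1]>120)&(h[...,2]>50)&(abs(Q[...,2]-36)<4)&(Q[...,1]<-150))
c=max(cv2.findContours(cv2.morphologyEx(blue.astype(np.uint8),3,np.ones((9,9))),0,2)[0],key=cv2.contourArea)
w=np.array([onz(u,v,K,W,36)[:2] for u,v in c[:,0]],np.float32);print('rack',cv2.minAreaRect(w))
m=(d>0)&(Q[...,2]>55)&(Q[...,2]<75)&(abs(Q[...,0]-490)<60)&(abs(Q[...,1]+295)<100)
k,l,st,ce=cv2.connectedComponentsWithStats(m.astype(np.uint8))
for i in range(1,k):
    if st[i][4]>60:
        q=Q[l==i];z=np.median(q[:,2]);C=onz(*(st[i][:2]+(st[i][2:4]-1)/2),K,W,z)
        print('px',ce[i].round(),st[i],'z',z.round(1),'at',C.round(1),'mean',q.mean(0).round(1),im[l==i].mean(0).round(),'tool',(np.linalg.inv(T)@np.r_[C,1])[:3].round(1))
E
python3 vial.py wv1.png
```

```text
22.05 [-0.18 -0.43 -0.18] [ 489.63 -293.16  316.45] [-0.03  0.05  0.01] -11.2 1.0 [ 1.15  0.59 -0.88  1.82  0.54  0.99 -0.15]
rack ((489.9755554199219, -296.01947021484375), (168.8227081298828, 89.661865234375), 78.80857849121094)
px [287. 130.] [269 114  41  32 916] z 61.0 at [ 504.1 -239.7   61. ] mean [ 503.1 -239.5   61. ] [184. 191. 205.] tool [  3.5 -55.4 255.4]
px [284. 220.] [272 205  26  30 600] z 65.8 at [ 490.5 -294.3   65.8] mean [ 490.3 -294.7   64.9] [18. 18. 19.] tool [  0.9   0.9 250.6]
px [287. 297.] [271 284  36  27 679] z 60.9 at [ 482.1 -352.4   60.9] mean [ 480.9 -352.6   60.8] [174. 185. 201.] tool [  3.8  59.4 255.6]
```

View pics/wv1.png

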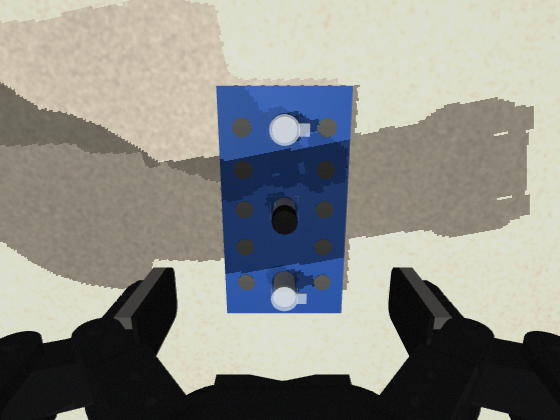

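The black cap is at (285,221) midway between clear tubes at (285,130) and (285,298), rack x axis aligned with the jaws. Descending to grip.

Emit:
step_arm(
  plan=[
    [[0.9, 1.5, 10], 0, 0],
    [[0, 0, 20], 0, 0],
    [[0, 0, 20], 0, 0.3],
    [[0, 0, 20], 0, 0.3],
    [[0, 0, 15], 0, 0.3],
    [[0, 0, 8], 0, 0.3],
    [[0, 0, 4], 0, 0.3],
    [[0, 0, 0], 0, 0.3],
  ],
  squeeze=30,
)

```text
time_s: 22.9
tcp_pos: [490.0, -295.0, 218.6]
orientation: [-0.0, 0.995, -0.098, -0.0]
force: [0.2, 0.2, 0.4]
opening: 0.701
```

Emit:
step_arm(
  plan=[
    [[0, 0, 0], 0, 0.5],
    [[0, 0, 0], 0, 0.6],
    [[0, 0, 0], 0, 1],
    [[0, 0, 0], 0, 1],
    [[0, 0, 0], 0, 1],
    [[0, 0, 0], 0, 1],
    [[0, 0, 0], 0, 1],
    [[0, 0, 0], 0, 1],
  ],
)

```text
time_s: 23.7
tcp_pos: [490.2, -295.2, 219.4]
orientation: [0.0, 0.995, -0.098, 0.0]
force: [-0.4, 0.6, 6.0]
opening: 0.181
```

```bash
python3 st.py
```

```text
23.7 [-0.44  0.6   5.95] [ 490.18 -295.19  219.4 ] [ 0.02  0.2  -0.05] -11.2 0.181 [ 1.07  0.72 -0.77  1.87  0.67  0.83 -0.24]
```

Emit:
step_arm(
  plan=[
    [[0, 0, -5], 0, 1],
    [[0, 0, -10], 0, 1],
    [[0, 0, -20], 0, 1],
    [[0, 0, -30], 0, 1],
    [[0, 0, -30], 0, 1],
    [[0, 0, -25], 0, 1],
    [[0, 0, 0], 0, 1],
    [[0, 0, 0], 0, 1],
  ],
)

```text
time_s: 24.5
tcp_pos: [489.7, -295.1, 339.4]
orientation: [0.0, 0.995, -0.098, 0.0]
force: [0.7, 0.4, -1.1]
opening: 0.182
```

Emit:
step_arm(
  plan=[
    [[4, -26, 0], 0, 1],
    [[4, -26, 0], 0, 1],
    [[4, -26, 0], 0, 1],
    [[4, -26, 0], 0, 1],
    [[4, -26, 0], 0, 1],
    [[4, -26, 0], 0, 1],
    [[4, -26, 0], 0, 1],
    [[4, -26, 0], 0, 1],
  ],
)

```text
time_s: 25.3
tcp_pos: [561.2, -96.3, 337.3]
orientation: [-0.0, 0.995, -0.098, -0.001]
force: [-0.3, -0.1, -1.1]
opening: 0.18
```

Emit:
step_arm(
  plan=[
    [[4, -26, 0], 0, 1],
    [[4, -26, 0], 0, 1],
    [[4, -26, 0], 0, 1],
    [[4, -26, 0], 0, 1],
    [[4, -26, 0], 0, 1],
    [[4, -26, 0], 0, 1],
    [[4, -26, 0], 0, 1],
    [[0, 0, 0], 0, 1],
  ],
)

```text
time_s: 26.1
tcp_pos: [624.0, 80.6, 337.7]
orientation: [-0.002, 0.996, -0.095, -0.001]
force: [-0.0, 0.2, 0.2]
opening: 0.183
```

```bash
python3 st.py; python3 - <<'E'
from h import *
s=status.read_state();T=tool(s);im,d,K,W,p=shot('wrist');Q=cloud(d,K,W)
np.savez('w.npz',im=im,d=d,K=K,W=W,T=T)
m=(d>0)&(Q[...,2]>66)&(Q[...,2]<95)&(np.hypot(Q[...,0]-635,Q[...,1]-111)<32)
c=max(cv2.findContours(m.astype(np.uint8),0,2)[0],key=cv2.contourArea)
print('rim z',np.percentile(Q[m][:,2],[5,50,95,99]),m.sum(),Q[m].min(0),Q[m].max(0))
zt=np.percentile(Q[m][:,2],95);r=m&(Q[...,2]>zt-5)
print('top ring ctr',(Q[r].min(0)+Q[r].max(0))/2,Q[r].max(0)-Q[r].min(0))
print('circle',cv2.minEnclosingCircle(Q[r][:,:2].astype(np.float32)))
save(im,'wj.png')
E
```

```text
26.1 [-0.04  0.21  0.22] [623.99  80.57 337.74] [ 0.06 -0.01  0.  ] -10.9 0.183 [ 0.44  0.67 -0.88  1.65  0.56  1.1  -0.79]
rim z [70.49625983 85.81655323 88.81243536 89.33191731] 2105 [610.63565688  87.82912124  66.00201158] [657.19697708 134.20017268  89.82490546]
top ring ctr [634.70761891 109.09087656  86.83031836] [43.24764692 42.52351064  5.9891742 ]
circle ((633.1403198242188, 110.1461410522461), 23.24139976501465)
```

View pics/wj.png

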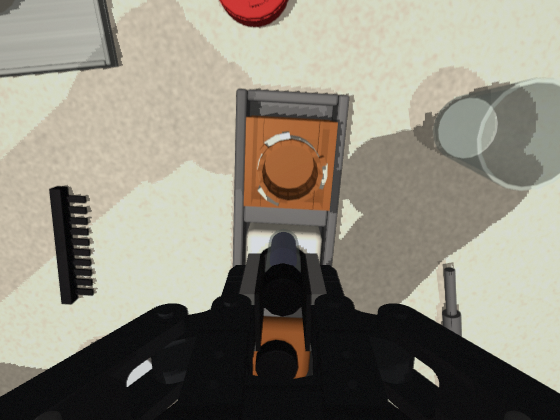

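Open mouth at (290,165), rim about 88 mm up; the vial hangs straight between the fingers. Centring above it.

Emit:
step_arm(
  plan=[
    [[1.5, -10, 0], 0, 1],
    [[1.5, -10, 0], 0, 1],
    [[2, -11.5, 0], 0, 1],
    [[0, 0, 0], 0, 1],
    [[0, 0, 5], 0, 1],
    [[0, 0, 5], 0, 1],
    [[0, 0, 0], 0, 1],
    [[0, 0, 0], 0, 1],
  ],
)

```text
time_s: 26.95
tcp_pos: [635.5, 105.2, 328.4]
orientation: [0.0, 0.995, -0.098, -0.0]
force: [0.5, 1.0, -0.3]
opening: 0.183
```

```bash
python3 st.py; python3 - <<'E'
from h import *
im,d,K,W,p=shot('wrist');s,ds,Ks,Ws,_=shot('side')
# mouth axis point at rim expressed in pixel, for visual check
save(np.hstack([im[60:420,100:460],cv2.resize(s[190:290,160:260],(360,360),interpolation=cv2.INTER_CUBIC)]),'over.png')
E
```

```text
26.95 [ 0.46  0.95 -0.33] [635.52 105.15 328.44] [-0.04 -0.   -0.04] -11.3 0.183 [ 0.38  0.7  -0.86  1.62  0.58  1.1  -0.83]
```

View pics/over.png

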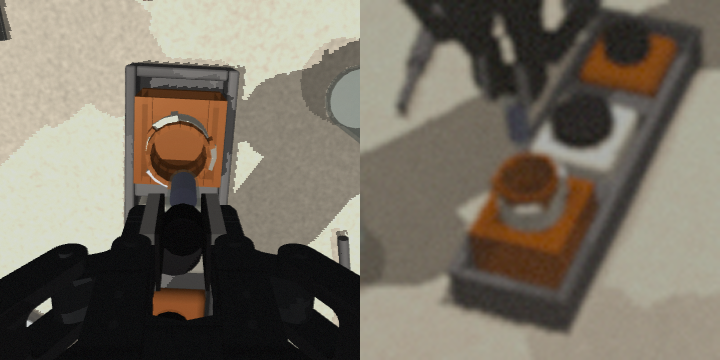

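Emit:
step_arm(
  plan=[
    [[-1.5, -5.1, 0], 0, 1],
    [[0, 0, 0], 0, 1],
    [[0, 0, 6], 0, 1],
    [[0, 0, 6], 0, 1],
    [[0, 0, 6], 0, 1],
    [[0, 0, 0], 0, 1],
    [[0, 0, 0], 0, 1],
    [[0, 0, 0], 0, 1],
  ],
)

```text
time_s: 27.85
tcp_pos: [635.2, 111.1, 311.0]
orientation: [-0.0, 0.995, -0.098, 0.0]
force: [0.6, -0.4, -0.8]
opening: 0.182
```

```bash
python3 st.py; python3 - <<'E'
from h import *
im,d,K,W,p=shot('wrist');Q=cloud(d,K,W)
save(cv2.resize(im[100:340,140:440],(750,600),interpolation=cv2.INTER_CUBIC),'over2.png')
m=(d>0)&(Q[...,2]>82)&(Q[...,2]<91)&(np.hypot(Q[...,0]-635,Q[...,1]-111)<32)
print(cv2.minEnclosingCircle(Q[m][:,:2].astype(np.float32)))
E
```

```text
27.85 [ 0.62 -0.4  -0.81] [635.25 111.09 310.96] [ 0.02 -0.01 -0.01] -11.2 0.182 [ 0.36  0.72 -0.85  1.63  0.6   1.07 -0.85]
((634.50927734375, 111.72394561767578), 23.47124671936035)
```

View pics/over2.png

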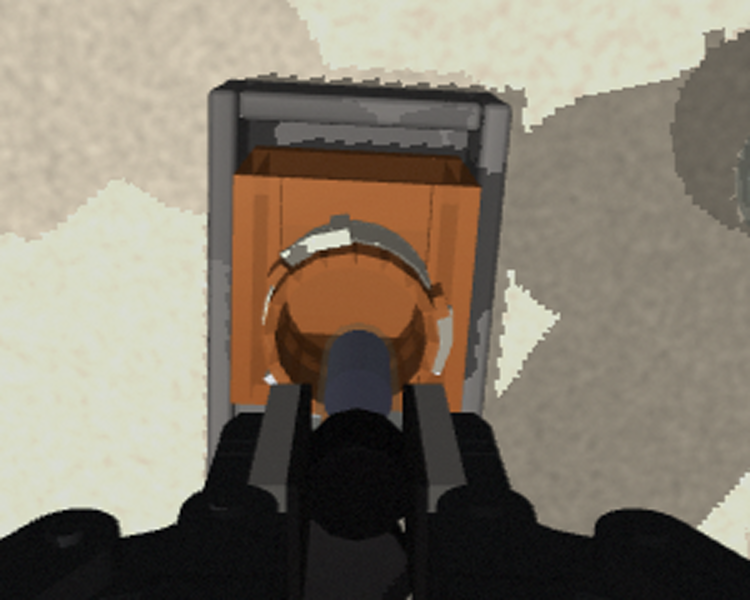

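The vial's foot at (358,335) is over the mouth centre. Lowering it in.

Emit:
step_arm(
  plan=[
    [[0, 0, 5], 0, 1],
    [[0, 0, 5], 0, 1],
    [[0, 0, 5], 0, 1],
    [[0, 0, 5], 0, 1],
    [[0, 0, 5], 0, 1],
    [[0, 0, 0], 0, 1],
    [[0, 0, 0], 0, 1],
    [[0, 0, 0], 0, 1],
  ],
)

```text
time_s: 28.7
tcp_pos: [635.3, 111.2, 286.0]
orientation: [-0.0, 0.995, -0.098, 0.0]
force: [0.5, -0.9, -0.4]
opening: 0.178
```

Emit:
step_arm(
  plan=[
    [[0, 0, 4], 0, 1],
    [[0, 0, 4], 0, 1],
    [[0, 0, 4], 0, 1],
    [[0, 0, 4], 0, 1],
    [[0, 0, 2], 0, 1],
    [[0, 0, 0], 0, 1],
    [[0, 0, 0], 0, 1],
    [[0, 0, 0], 0, 1],
  ],
)

```text
time_s: 29.5
tcp_pos: [635.2, 111.1, 268.0]
orientation: [-0.0, 0.995, -0.098, 0.0]
force: [0.5, 1.5, 0.0]
opening: 0.181
```

Emit:
step_arm(
  plan=[
    [[0, 0, 0], 0, 0.6],
    [[0, 0, 0], 0, 0.6],
    [[0, 0, 0], 0, 0.6],
    [[0, 0, 0], 0, 0.6],
    [[0, 0, 0], 0, 0.6],
    [[0, 0, 0], 0, 0.6],
    [[0, 0, 0], 0, 0.6],
    [[0, 0, 0], 0, 0.6],
  ],
)

```text
time_s: 30.3
tcp_pos: [635.1, 111.0, 267.8]
orientation: [-0.0, 0.995, -0.098, 0.0]
force: [0.9, 0.4, 0.0]
opening: 0.399
```

Emit:
step_arm(
  plan=[
    [[0, 0, -10], 0, 0.6],
    [[0, 0, -20], 0, 0.6],
    [[0, 0, -25], 0, 0.6],
    [[0, 0, -25], 0, 0.6],
    [[0, 0, -25], 0, 0.6],
    [[0, 0, -20], 0, 0.6],
    [[0, 0, 0], 0, 0.6],
    [[0, 0, 0], 0, 0.6],
  ],
)

```text
time_s: 31.1
tcp_pos: [635.1, 111.1, 393.5]
orientation: [0.0, 0.995, -0.098, 0.001]
force: [0.6, -0.7, -1.3]
opening: 0.4
```

```bash
python3 st.py; python3 - <<'E'
from h import *
im,d,K,W,p=shot('wrist');Q=cloud(d,K,W);s,ds,Ks,Ws,_=shot('side')
h=cv2.cvtColor(im,cv2.COLOR_RGB2HSV)
m=(d>0)&(np.hypot(Q[...,0]-635,Q[...,1]-111)<17)&(im.max(-1)<60)&(Q[...,2]>10)
if m.any(): print('dark in mouth',m.sum(),np.percentile(Q[m],[5,50,95],axis=0).round(1))
a=np.load('side0.npz')['im']
save(np.hstack([im[60:420,100:460],cv2.resize(s[170:400,120:350],(360,360))]),'end.png')
E
```

```text
31.1 [ 0.59 -0.71 -1.3 ] [635.11 111.07 393.52] [-0.06  0.03  0.01] -11.2 0.4 [ 0.4   0.63 -0.91  1.57  0.52  1.2  -0.8 ]
dark in mouth 5046 [[626.8 111.3  72.4]
 [636.9 121.  300.2]
 [647.2 123.4 305.8]]
```

View pics/end.png

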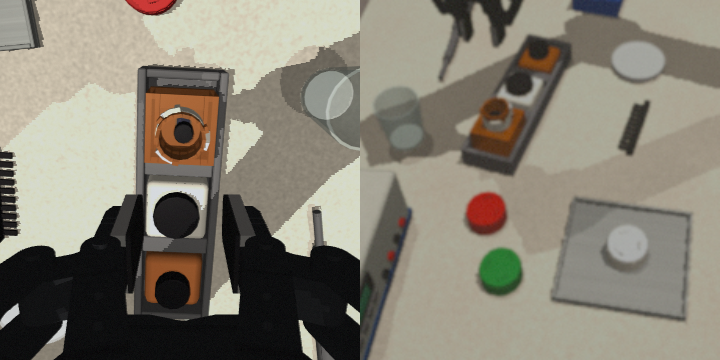

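The vial's black cap is inside the jar mouth at (183,131), its top 72 mm up, so it stands on the jar floor. The cap lies in the tray at (627,245). Handing in.

```bash
python3 -c "
from h import *
print(manip.finish_job())"
```

```text
the job is handed in; nothing more can be done
None
```

The job is handed in after about 31 s on the robot's clock. The interface gives no verdict, so what follows rests on my own checks.

- **Opening:** I pressed the cap down in small steps to about 16.5 N on the wrist. The spring's slope of about 1.2 N/mm showed in the readings. I turned it 62° counterclockwise with almost no twisting torque at the readings taken, let it spring up and lifted it free. The wrist read at most about 17 N vertically and 8 N sideways while I pressed and turned.
- **Cap in tray:** I laid it in the tray farthest to the right. Afterwards its top stood 31 mm up with 0.2° of tilt, and its centre was about 1 mm from the tray's centre.
- **Vial in jar:** I lowered the vial about 30 mm into the jar's mouth and let it go there. Its top measured 72 mm above the bench, which matches a vial standing on the jar floor.
- **Everything else:** The robot was clear of everything at the end. The beaker, comb and dish looked untouched in the last picture. I did not measure where the bystanders ended up, and the two tubes and most of the pipette were out of that view. I felt no contact with any of them.

One check was off: setting the cap down briefly read about 23 N against the tray floor. That is on the tray, not the glass, and I eased off before letting go. Measurements of the mouth centre differed by up to about 2.5 mm between views, well within the roughly 9 mm of room around the vial.

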